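# Wedge up a pillow block on its levelling plate

## Task

Set the green pillow block feet down in the pocket of the levelling plate, its red-striped side towards the red mark where the wedge enters, and let go so that it sits flat. Then take the steel wedge by its black grip and push it along the plate, in from the red mark, under the block until both feet just lift off the plate (the wedge's red line then comes level with the edge of the foot). Finish while still gripping the wedge there, the block level and carried by the wedge alone; leave the other things on the table where they are.

Things in the scene. Friction and masses are not known exactly. Their poses are not given: they have to be found in the camera images.
- plate: aluminium levelling plate fixed to the table, 135 x 136 x 10 mm, from x = -75 to +60 and y = -68 to +68 mm in its own frame; origin on the table surface under the pocket's centre, z up, top 10 mm above the table. Plate, lips and wedge are oiled and slide easily. Its x axis is the wedge's lane: the wedge comes from the side with the red mark (-x) towards +x.
- pocket (a point): centre of the pocket's floor, axes as the plate: dark lips 18 mm high, flared at the top, straight in the lower 10 mm, round a space of 57 (x) by 101 (y) mm. Front and back lips stand only at |y| = 25 to 47 mm: the middle 50 mm is open for the wedge at both ends.
- pillow_block: green pillow block, about 0.6 kg; origin at the centre of its underside, z up. Foot 52 (x) x 96 (y) x 22 mm; on it a round housing 64 mm in diameter, 34 mm thick (flat faces at x = -17 and +17 mm), bore along x at z = 46 mm, top at z = 78 mm: grasp across the flat faces near the top. Seated in the pocket, its x axis points as the plate's x, with 2.5 mm play each way.
- block_edge (a point): lower edge of the foot on the red-striped side (x = -26 mm, underside height), in the middle. The middle 34 mm of y is relieved underneath between the two feet: the roof is 11 mm high at this edge and slopes 1 in 6 down to 2.3 mm at x = +26 mm, matching the wedge.
- wedge: steel wedge, 137 long, 24 wide, about 0.25 kg; origin under the middle of its grip at the thick end, z up, x towards the thin tip. The grip is a black block 24 x 24 mm, from 20 to 57 mm above the underside. Flat on the plate, it meets the seated block's roof when the tip is 48 mm past block_edge; each further 6 mm lifts the block 1 mm.
- wedge_tip (a point): the wedge's tip, at the underside, 125 mm from the wedge's origin along x; 3 mm thick here; the top rises 1 in 6 from here towards the grip, to 19.7 mm at 100 mm from the tip
- wedge_line (a point): red line across the wedge's top, 72 mm from the tip (wedge x = 53 mm), 15 mm above the underside; level with block_edge it gives a lift of about 4 mm
- bearing_box: small white bearing carton with red band, 61 x 60 x 20 mm, bystander; origin under its centre
- spanner: steel spanner, 160 mm long, bystander; origin under its middle
- bearing_tester: tall fixed grey machine behind the work, about 0.55 m high: keep the hand and arm clear. Its parts reach towards the robot as far as x = 0.535 m between y = -0.18 and +0.08 m (higher than 0.13 m), its foot to x = 0.58 m between y = -0.255 and +0.07 m
- oil_bottle: white oil bottle with red spout, 50 mm in diameter, 156 mm high, bystander; origin under its centre

How it is judged:
On the way:
1. the pillow block sits flat in the pocket, the right way round, let go (z of pillow_block in the frame of plate between 0.008 and 0.0115 m and horizontal distance between pillow_block and plate below 0.006 m and angle between the x axis of pillow_block and the x axis of plate, either way round below 0.1 rad and x of block_edge in the frame of plate below -0.015 m and angle between pillow_block's own z axis and vertical below 0.03 rad and contact force between the fingers and pillow_block below 0.1 N), for 0.3 s.
At the end, for the whole second after the job is handed in: Block in the pocket (centre within 6 mm, direction 0.1 rad), 2 to 7 mm off the plate, level within 0.03 rad, still; the wedge flat on the plate (3 mm), along the lane (0.15 rad), under the block with over 2 N, gripped by the fingers with over 3 N; robot not touching the block (z of pillow_block in the frame of plate between 0.012 and 0.017 m and angle between pillow_block's own z axis and vertical below 0.03 rad and horizontal distance between pillow_block and plate below 0.006 m and angle between the x axis of pillow_block and the x axis of plate, either way round below 0.1 rad and x of block_edge in the frame of plate below -0.015 m and x of wedge in the frame of plate below -0.03 m and z of wedge in the frame of plate between 0.008 and 0.013 m and angle between the x axis of wedge and the x axis of plate, either way round below 0.15 rad and contact force between wedge and pillow_block above 2 N and contact force between the fingers and wedge above 3 N and contact force between each of the arm, the fingers and pillow_block below 0.3 N and linear speed of each of pillow_block, wedge below 0.01 m/s); the arm keeps its last pose, push and grip.
It fails at once if a bystander (bearing box, spanner, oil bottle) is moved more than 20 mm (distance of any of bearing_box, spanner, oil_bottle from where it was at the start of the episode above 0.02 m).
It also fails if it takes over 67 s, if anything falls off the work surface, if the arm or the gripper's body presses on something with over 40 N, if the wrist force passes 120 N, or if a joint passes its speed limit or range.

## Robot

A 6-joint arm with a two-finger parallel gripper is mounted at the origin on a cart in front of the work surface, level with it; the furniture and walls round the work are solid. World frame = base frame: x ahead of the robot, y to its left, z up, the work surface at z = 0. Lengths are in m, angles in rad, forces in N, time in s.
With the tool pointing down it reaches from about 0.35 to 0.775 m from the base axis. Payload 7.3 kg.
Tool frame: the origin (TCP) lies at the centre of the arm's flange, where the gripper is bolted on; the fingertips stand 178 mm ahead of it and the grasp point (between the pads) lies 159 mm ahead of it (tip_extent is the distance from the TCP to the fingertips, in m); z points along the fingers, y is the line along which they close (so a half turn about z gives the same grasp; the last joint's range is limited). The gripper opens to 92 mm and grips with 3 to 60 N. Pads are 19 mm wide; open, the fingers measure 130 mm over their backs; the gripper's body (75 mm by 190 mm) begins 47 mm behind the grasp point.
Start: joints at [1.052, 0.342, 1.524, -0, 1.275, -0.146], TCP at [0.191, 0.489, 0.405] pointing down, gripper open.
Joint ranges: [-2.53, 2.53], [-0.77, 2.02], [0.04, 2.7], [-1, 4.14], [0.28, 2.66], [-3.11, 3.11]. Speed limits (rad/s): [2.57, 2.57, 3.14, 3.14, 3.14, 3.14].

## Interface

Orientations are given as [roll, pitch, yaw] about the fixed x, y, z axes, in that order (R = Rz(yaw) Ry(pitch) Rx(roll)).
In Python, from cell import * gives the robot as it stands.
- The arm moves only by the tool arm_command, never from a script. Its arguments are lists of equal length, an entry for each row: "xyz": the shift along the world's x, y, z in mm, a list of three; "spin": the turn about the world's z in degrees. In form: {"xyz": [[tx, ty, tz], ...], "spin": [spin, ...]}. A call has 1 to 20 rows; each row shifts and turns the commanded pose from where the row before left it; what a row does not reach is not made up. A row lasts 1/10 s, in which the tool goes at most 50 mm and 8.59 degrees, less where a joint would pass 70% of its speed; a pose out of reach is approached as far as the arm can. A call with a gripper value outside its range is refused whole. "jaw" is the opening, from -1 (shut) to 1 (fully open), set as the call begins (left out, the last holds). The fingers move at their own pace and stop on an object; "squeeze" is the grip in N (left out, the last holds). Time passes only in rows, so rows that do not move let the fingers close. It gives the time, the measured TCP pose, the force, the opening and the grip force at its end, in the units of the state.
- observe(): the state, without advancing time (a new reading comes with each control period).
- read_camera(name): name is "side" or "top"; returns a dict with "img" (420x560x3 uint8, red, green, blue), "depth" (420x560 float32, m along the optical axis (not along the pixel's ray), 0 where there is no reading), "fx", "fy", "cx", "cy" (pixels), "dist_coeffs" ([k1, k2, p1, p2, k3] as OpenCV has them; the pictures are not rectified), "world_from_camera" (4x4, takes a point from camera to world coordinates). Camera axes: x right, y up, looking along -z (the intrinsics and any distortion apply to the point x, -y, -z); pixel columns grow to the right and rows downward; lengths in m; the calibration is good to about 2 mm. A picture is of the moment at which its call begins.
- hand_in(): hands the job in; it is judged then, once.
The state is a dict: "time": time; "qpos": joint angles; "qvel": joint speeds; "joint_efforts": joint torques, N m; "tool_pos": TCP position; "tool_rot": TCP orientation; "contact_force": force on the tool from outside, world axes, zero at the start; "torque": the same for the moment, N m; "opening": finger opening in m; "grip_force": force on a finger pad.
Only numpy, scipy, OpenCV 4.12 (cv2) and the standard library are available. Lean on these libraries where they do the work, as an engineer would, in place of code of your own. Each camera call takes 0.05 s, during which the arm holds its last target. There are 200 camera calls.

## Working session

There is one attempt and no reset: what is moved stays moved. The work goes in short steps, Python scripts to look and compute and a tool call to move; the robot and the scene stay as the last step left them, time stands still between calls to the robot, and variables do not carry over. Pictures are saved under pics/ and viewed, at most 10 in all, crops included, and the job is handed in when it is done.

Besides the shell and the picture viewer there is one more tool, called as name(argument=value, ...), one argument or row to a line, values as JSON. arm_command: Moves the arm, as the interface text tells. Its arguments: {"type":"object","properties":{"xyz":{"type":"array","items":{"type":"array","items":{"type":"number"}}},"spin":{"type":"array","items":{"type":"number"}},"jaw":{"type":"number"},"squeeze":{"type":"number"}},"required":["xyz","spin"]}

```bash
mkdir -p pics; cat > h.py <<'E'
from cell import *
import numpy as np, cv2
def cloud(c):
    h,w=c["depth"].shape
    u,v=np.meshgrid(np.arange(w),np.arange(h))
    K=np.array([[c["fx"],0,c["cx"]],[0,c["fy"],c["cy"]],[0,0,1.]])
    n=cv2.undistortPoints(np.stack([u,v],-1).reshape(-1,1,2).astype(float),K,np.array(c["dist_coeffs"],float)).reshape(h,w,2)
    d=c["depth"]; P=np.stack([n[...,0]*d,-n[...,1]*d,-d],-1)
    T=np.array(c["world_from_camera"]); return P@T[:3,:3].T+T[:3,3]
E
python3 - <<'E'
from h import *
for n in("side","top"):
    c=read_camera(n); np.savez(f"{n}0.npz",P=cloud(c),**{k:np.array(v) for k,v in c.items()})
    cv2.imwrite(f"pics/{n}0.png",cv2.resize(c["img"][...,::-1],(784,588)))
    print(n,np.round(c["world_from_camera"],3).tolist(),c["fx"],c["dist_coeffs"],(c["depth"]==0).mean())
s=observe();print(s)
E
```

```text
side [[0.799, 0.239, -0.552, -0.129], [-0.601, 0.307, -0.738, -1.139], [-0.007, 0.921, 0.389, 0.578], [0.0, 0.0, 0.0, 1.0]] 456.50614480652655 [-0.07118742  0.          0.          0.          0.        ] 0.003796768707482993
top [[-0.018, 0.998, -0.052, 0.518], [-1.0, -0.018, -0.006, -0.198], [-0.007, 0.052, 0.999, 1.46], [0.0, 0.0, 0.0, 1.0]] 489.1339612818673 [-0.03473253  0.          0.          0.          0.        ] 0.00407312925170068
{'time': 0.1, 'qpos': array([ 1.05198632e+00,  3.42640470e-01,  1.52490735e+00, -1.71515290e-05,
        1.27536922e+00, -1.45979806e-01]), 'qvel': array([ 0.00173355, -0.00118874, -0.00379216, -0.00037052,  0.00039174,
       -0.00101664]), 'joint_efforts': array([ 2.70729142e-03, -4.32005453e+01, -2.44695604e+01,  7.18654110e-02,
        5.25799161e-02, -4.54831240e-05]), 'tool_pos': array([0.19114693, 0.4888434 , 0.40412575]), 'tool_rot': array([-3.14027996e+00, -1.76420888e-04,  2.76876734e+00]), 'contact_force': array([-0.01731529,  0.17906355, -0.06925993]), 'torque': array([ 0.00846593, -0.00310793,  0.05747356]), 'grip_force': 0.0, 'opening': 0.091881830436937}
```

View pics/side0.png

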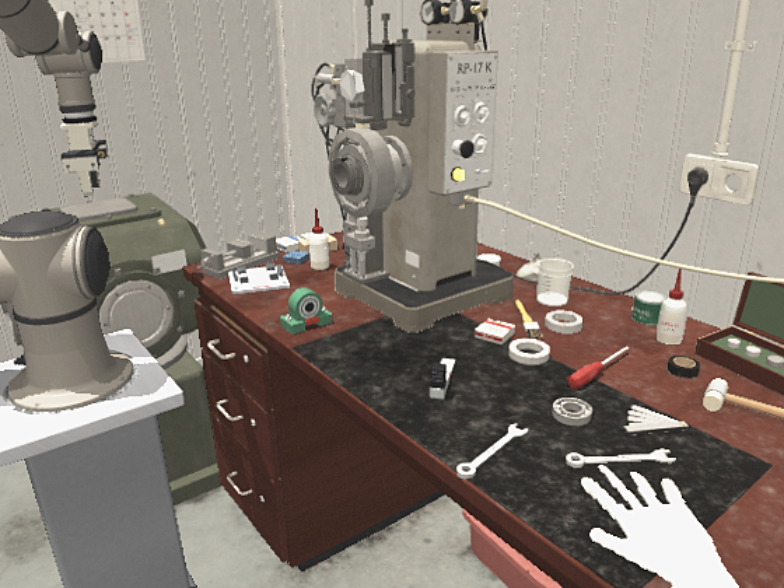

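View pics/top0.png

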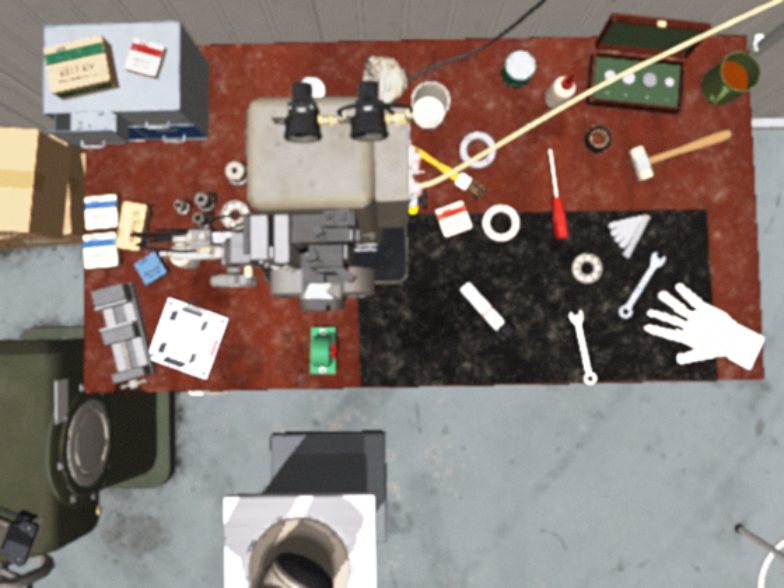

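Side view: block at (307,310), wedge at (442,378), plate at (258,278), with a bottle behind the plate at (319,250). Top view: plate at (188,338) with its red mark on the right at (215,348), block at (323,350) with its red stripe on the right, wedge from grip (503,328) to tip (465,287).

```bash
python3 - <<'E'
from h import *
out=[]
for n,(u0,v0,u1,v1) in {"top":(95,195,265,280),"side":(140,150,360,300)}.items():
    d=np.load(f"{n}0.npz"); im=d["img"][v0:v1,u0:u1,::-1]
    cv2.imwrite(f"pics/{n}1.png",cv2.resize(im,None,fx=780/(u1-u0),fy=780/(u1-u0),interpolation=cv2.INTER_CUBIC) if 0 else cv2.resize(im,None,fx=4 if n=="top" else 3.5,fy=4 if n=="top" else 3.5,interpolation=cv2.INTER_CUBIC))
def rect(Q):
    r=cv2.minAreaRect((Q*1000).astype(np.float32)); return np.round(r[0],1),np.round(r[1],1),round(r[2],1)
for n in("top","side"):
    d=np.load(f"{n}0.npz");P=d["P"];I=d["img"].astype(int);R,G,B=I[...,0],I[...,1],I[...,2]
    X,Y,Z=P[...,0],P[...,1],P[...,2]
    tab=(X>.3)&(X<.9)&(Y<.6)&(Y>-.7)
    print(n,"table z",np.median(Z[tab&(abs(Z)<.02)]))
    g=tab&(G>R+25)&(G>B+10)&(X<.55)&(Y>-.1)&(Y<.2)&(Z>.003)
    print("green",g.sum(),rect(P[g][:,:2]),np.percentile(Z[g],[1,50,99]))
    for lo,hi in((.01,.03),(.06,.09)):
        m=g&(Z>lo)&(Z<hi); 
        if m.sum()>5: print("  ",lo,m.sum(),rect(P[m][:,:2]),np.percentile(Z[m],[5,50,95]))
    w=(X>.35)&(X<.6)&(Y>.2)&(Y<.42)&(Z>.004)&(Z<.016)&(R>150)&(abs(R-B)<40)
    print("plate",w.sum(),rect(P[w][:,:2]),np.percentile(Z[w],[5,50,95]))
    l=(X>.38)&(X<.55)&(Y>.2)&(Y<.4)&(R<110)&(Z>.012)&(Z<.06); print("lips",l.sum(),rect(P[l][:,:2]),np.percentile(Z[l],[5,50,95]))
    a=(X>.38)&(X<.58)&(Y>-.4)&(Y<-.15)&(Z>.008)
    print("wedge",a.sum(),rect(P[a][:,:2]),np.percentile(Z[a],[5,50,99]))
    a&=(Z>.045); print("grip",a.sum(),rect(P[a][:,:2]),np.percentile(Z[a],[5,50,99]))
    b=(R>150)&(G<80)&(B<90)&(X<.75)&(X>.3)&(Z>-.01)&(Z<.2)
    k,L,s,c=cv2.connectedComponentsWithStats(b.astype(np.uint8))
    for i in range(1,k):
        if s[i,4]>2: print("red",s[i,4],np.round(c[i]),np.round(P[L==i].mean(0),3))
E
```

```text
top table z 0.0007989327103096189
green 507 (array([457.7, -56.8]), array([52.4, 96.7]), 88.6) [0.00813447 0.05755471 0.08036163]
   0.01 212 (array([456.5, -56.7]), array([51.4, 94.6]), 87.7) [0.01547923 0.02138185 0.02700667]
   0.06 243 (array([456.9, -56.9]), array([34.5, 59.7]), 88.0) [0.06235907 0.07342159 0.07960833]
plate 1287 (array([494. , 293.5]), array([196.9, 163.2]), 86.3) [0.00516329 0.00941564 0.01422847]
lips 170 (array([480.8, 312.7]), array([135.5, 145.3]), 14.1) [0.01348497 0.02638342 0.05578353]
wedge 1222 (array([ 479.9, -274.1]), array([250.2, 197.6]), 89.4) [0.00916814 1.46027058 1.46027058]
grip 1065 (array([ 547.5, -170.9]), array([74.6, 27.1]), 22.9) [0.34714194 1.46027058 1.46027058]
red 20 [323. 151.] [ 0.743 -0.336  0.019]
red 178 [400. 158.] [ 0.718 -0.563  0.023]
red 28 [238. 250.] [ 0.457 -0.081  0.019]
side table z -0.0005755709251196173
green 419 (array([455.1, -61.1]), array([56.3, 97.9]), 88.2) [0.00327921 0.02607654 0.07470361]
   0.01 167 (array([455.2, -64.7]), array([54.5, 99.7]), 80.5) [0.01140328 0.01791991 0.02668666]
   0.06 105 (array([455.7, -60.2]), array([38.5, 50.2]), 88.0) [0.06110767 0.06979053 0.07452913]
plate 283 (array([497.9, 293.7]), array([210.4, 163. ]), 82.4) [0.00429013 0.00614923 0.01457606]
lips 217 (array([479.6, 285.8]), array([144.2, 187.7]), 15.6) [0.01291201 0.03591414 0.0565532 ]
wedge 422 (array([ 565.2, -274.3]), array([249.4,  22.4]), 88.0) [0.25105734 0.31012796 0.51994344]
grip 414 (array([ 568.9, -164.9]), array([22.2, 29.6]), 0.6) [0.25461952 0.31189712 0.51995592]
red 6 [226. 162.] [0.661 0.225 0.103]
red 13 [221. 229.] [ 0.453 -0.083  0.016]
red 3 [357. 232.] [ 0.748 -0.338  0.016]
red 57 [418. 269.] [ 0.711 -0.577  0.018]
red 4 [407. 270.] [ 0.686 -0.564  0.018]
```

View pics/top1.png

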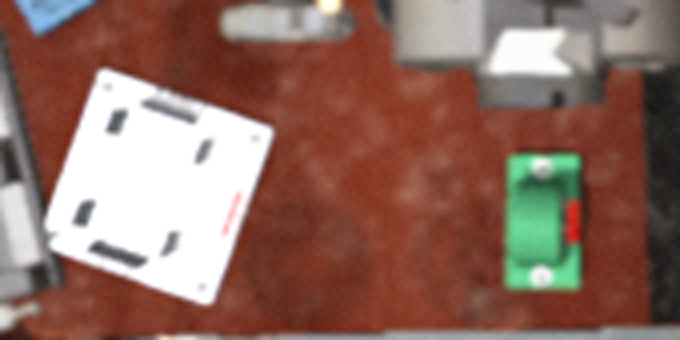

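View pics/side1.png

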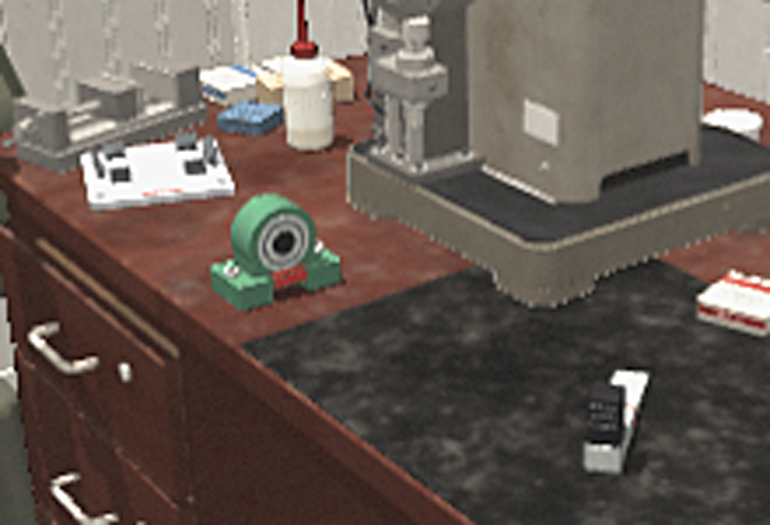

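Top crop: plate corners at (103,70), (272,128), (210,303), (48,235), with the red mark on its right at (231,215). Block's stripe faces right (-y world). Side crop: grip of the wedge at (605,410), tip at (630,375), and a low grey bracket beside the plate.

```bash
python3 - <<'E'
from h import *
def rect(Q):
    r=cv2.minAreaRect((Q*1000).astype(np.float32)); return np.round(r[0],1),np.round(r[1],1),round(r[2],1)
def big(m):
    k,L,s,c=cv2.connectedComponentsWithStats(m.astype(np.uint8),connectivity=8); return L==1+np.argmax(s[1:,4])
for n in("top","side"):
    d=np.load(f"{n}0.npz");P=d["P"];I=d["img"].astype(int);R,G,B=I[...,0],I[...,1],I[...,2]
    X,Y,Z=P[...,0],P[...,1],P[...,2]
    box=(X>.36)&(X<.6)&(Y>.2)&(Y<.4)&(Z<.04)&(Z>-.01)
    w=box&(R>170)&(abs(R-B)<40); w=cv2.morphologyEx(w.astype(np.uint8),cv2.MORPH_OPEN,np.ones((3,3)))>0
    w=big(w)
    hull=cv2.convexHull(np.argwhere(w)[:,::-1].astype(np.int32)); M=np.zeros(w.shape,np.uint8);cv2.fillConvexPoly(M,hull,1)
    print(n,"plate",w.sum(),rect(P[w][:,:2]),np.percentile(Z[w],[5,50,95]))
    l=(cv2.erode(M,np.ones((3,3)))>0)&(R<120)
    Ml=cv2.connectedComponentsWithStats(l.astype(np.uint8))
    for i in range(1,Ml[0]):
        if Ml[2][i,4]>4: q=P[Ml[1]==i]; print("  lip",Ml[2][i,4],np.round(q.mean(0),3))
    r=(M>0)&(R>G+50)&(Z<.03); print("  mark",r.sum(),np.round(P[r].mean(0),3))
    a=(X>.38)&(X<.56)&(Y>-.4)&(Y<-.15)&(Z>.006)&(Z<.1)
    a=big(a); q=P[a]; print("wedge",a.sum(),rect(q[:,:2]),np.percentile(Z[a],[5,50,99]))
    gq=q[q[:,2]>.045]; print(" grip",len(gq),rect(gq[:,:2]),np.round(gq.mean(0),4),np.percentile(gq[:,2],[50,95]))
    low=q[q[:,2]<.03];c=q[:,:2].mean(0)
    rr=a&(R>G+40)&(R>B+40); print(" line",rr.sum(),np.round(P[rr].mean(0),4) if rr.any() else 0)
    br=(X>.36)&(X<.6)&(Y>.36)&(Y<.5); print("left bracket z",np.percentile(Z[br&(Z<.2)],[50,95,99]))
    ob=(X>.6)&(X<.72)&(Y>.15)&(Y<.3)&(Z>.02)&(Z<.16); print("bottle?",ob.sum(),np.round(P[ob].mean(0),3) if ob.any() else 0)
E
```

```text
top plate 1453 (array([488.4, 241.3]), array([128.7, 142.6]), 69.7) [0.00228676 0.00930459 0.01812323]
  lip 12 [0.535 0.257 0.022]
  lip 12 [0.467 0.281 0.022]
  lip 28 [0.438 0.256 0.024]
  mark 5 [ 0.455  0.266 -0.001]
wedge 76 (array([ 541.8, -382.2]), array([32.1, 35.9]), 89.4) [0.00693602 0.01110765 0.01838447]<stdin>:21: RuntimeWarning: Mean of empty slice.
  ret = um.true_divide(
Traceback (most recent call last):
IndexError: index -1 is out of bounds for axis 0 with size 0
```

```bash
cat >> h.py <<'E'
def ray(d,uv,z):
    K=np.array([[d["fx"],0,d["cx"]],[0,d["fy"],d["cy"]],[0,0,1.]])
    n=cv2.undistortPoints(np.asarray(uv,float).reshape(-1,1,2),K,np.array(d["dist_coeffs"],float)).reshape(-1,2)
    T=np.array(d["world_from_camera"]); D=np.c_[n[:,0],-n[:,1],-np.ones(len(n))]@T[:3,:3].T
    return T[:3,3]+D*((z-T[2,3])/D[:,2])[:,None]
def rect(Q):
    r=cv2.minAreaRect((Q[:,:2]*1000).astype(np.float32)); return np.round(r[0],1),np.round(r[1],1),round(r[2],1)
def comps(m,off=(0,0),mn=4):
    k,L,s,c=cv2.connectedComponentsWithStats(m.astype(np.uint8))
    return [np.argwhere(L==i)[:,::-1]+np.array(off) for i in range(1,k) if s[i,4]>=mn]
E
python3 - <<'E'
from h import *
win={"top":((105,210,166,274),(322,195,372,245)),"side":((158,185,212,212),(300,250,330,290))}
for n in win:
    d=np.load(f"{n}0.npz");P=d["P"];I=d["img"].astype(int)
    u0,v0,u1,v1=win[n][0]; J=I[v0:v1,u0:u1]
    w=(J.min(2)>150); c=max(comps(w,(u0,v0)),key=len)
    z=np.median(P[c[:,1],c[:,0],2]); print(n,"plate z",z,len(c))
    hull=cv2.convexHull(c.astype(np.int32)); print(" rect",rect(ray(d,hull[:,0],.010)))
    M=np.zeros(I.shape[:2],np.uint8);cv2.fillConvexPoly(M,hull,1);M=cv2.erode(M,np.ones((3,3)))>0
    for q in comps(M&(I.max(2)<140),mn=5):
        print("  lip",len(q),q.mean(0).round(1),ray(d,q.mean(0)[None],.028)[0,:2].round(4), "depth",P[q[:,1],q[:,0]].mean(0).round(3))
    for q in comps(M&(I[...,0]>I[...,1]+40),mn=3): print("  mark",len(q),q.mean(0).round(1),ray(d,q.mean(0)[None],.010)[0,:2].round(4))
    u0,v0,u1,v1=win[n][1]; J=I[v0:v1,u0:u1]
    for q in comps(J.min(2)>110,(u0,v0),6):
        print(" wedgewhite",len(q),q.mean(0).round(1),rect(P[q[:,1],q[:,0]]),rect(ray(d,q,.012)),np.median(P[q[:,1],q[:,0],2]))
    m=np.zeros(I.shape[:2],bool);m[v0:v1,u0:u1]=1; m&=(P[...,2]>.045)&(P[...,2]<.1)
    for q in comps(m,mn=6): print(" grip",len(q),q.mean(0).round(1),ray(d,q.mean(0)[None],.057)[0,:2].round(4),rect(P[q[:,1],q[:,0]]),P[q[:,1],q[:,0]].mean(0).round(4))
    for q in comps((J[...,0]>J[...,1]+30),(u0,v0),1): print(" line",len(q),q.mean(0).round(1),ray(d,q.mean(0)[None],.015)[0].round(4))
    cv2.imwrite(f"pics/{n}w.png",cv2.resize(J[...,::-1].astype(np.uint8),None,fx=8,fy=8,interpolation=cv2.INTER_CUBIC))
a,b=cv2.imread("pics/topw.png"),cv2.imread("pics/sidew.png")
h=max(a.shape[0],b.shape[0]);f=lambda x:cv2.copyMakeBorder(x,0,h-x.shape[0],0,0,0)
cv2.imwrite("pics/w2.png",np.hstack([f(a),f(b)]))
E
```

```text
top plate z 0.009323860999827405 2101
 rect (array([486.7, 231.1]), array([140.6, 140.8]), 69.6)
  lip 11 [137.  222.4] [0.5422 0.2149] depth [0.542 0.215 0.027]
  lip 13 [123.5 225.2] [0.5347 0.2548] depth [0.535 0.257 0.022]
  lip 15 [115.4 248. ] [0.468  0.2792] depth [0.468 0.281 0.022]
  lip 30 [123.7 258.1] [0.4381 0.2547] depth [0.438 0.256 0.024]
  mark 13 [152.5 247.8] [0.4664 0.174 ]
 wedgewhite 413 [344.1 218.1] (array([ 552.7, -325.1]), array([245.4,  96.2]), 83.7) (array([ 544.4, -395.1]), array([117.7,  30.7]), 40.7) 0.009585801611815103
 grip 74 [361.2 235.7] [ 0.4922 -0.4369] (array([ 492.1, -437.6]), array([24.5, 22.6]), 43.6) [ 0.4921 -0.4371  0.0555]
 line 4 [351.  219.2] [ 0.5403 -0.4153  0.015 ]
 line 4 [344.5 224.5] [ 0.5252 -0.3957  0.015 ]
side plate z 0.00569635408502589 537
 rect (array([480.5, 215.2]), array([160.7, 135.9]), 70.0)
  lip 10 [193.  191.5] [0.5166 0.2156] depth [0.534 0.252 0.013]
  lip 10 [172.5 193.8] [0.4508 0.2391] depth [0.467 0.277 0.013]
  lip 38 [197.  196.3] [0.5057 0.1654] depth [0.522 0.198 0.014]
  lip 12 [167.9 197.4] [0.4239 0.2171] depth [0.437 0.25  0.015]
  lip 20 [174.  199.5] [0.4319 0.1867] depth [0.445 0.217 0.015]
  mark 5 [182.8 204.8] [0.4528 0.1676]
  mark 3 [190. 204.] [0.475  0.1592]
 wedgewhite 168 [316.1 270.4] (array([ 537.3, -402.8]), array([149.1,  26.9]), 41.2) (array([ 521.8, -417. ]), array([139.7,  26.1]), 39.0) 0.00786444504945183
 grip 74 [313.2 263.1] [ 0.4833 -0.4514] (array([ 490.9, -442.1]), array([22.8, 23.4]), 48.7) [ 0.4891 -0.4449  0.0521]
 line 3 [320.  265.7] [ 0.5377 -0.4157  0.015 ]
 line 2 [321.  270.5] [ 0.5241 -0.4346  0.015 ]
```

View pics/w2.png

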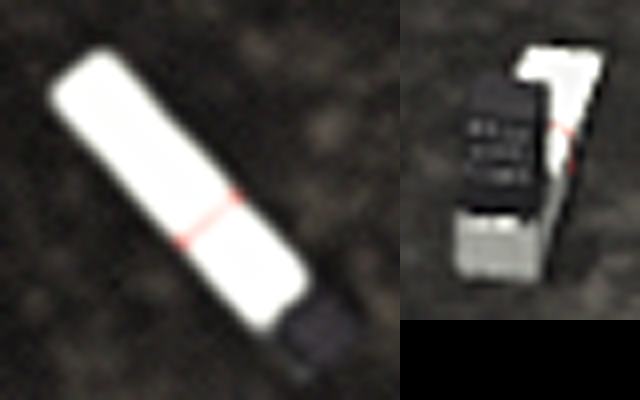

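Close-up: in the top view the wedge has its tip at (77,70), red line at (210,218) and grip at (320,330). Estimates:
- Block: centre (457, -57.5), yaw 88°.
- Pocket: centre (490, 237.5), yaw 69.8°.
- Wedge: grip at (492, -437), yaw about 39.5°.

I'll move above the block.

arm_command(
  xyz=[
    [17.7,-36.4,-7],
    [17.7,-36.4,-7],
    [17.7,-36.4,-7],
    [17.7,-36.4,-7],
    [17.7,-36.4,-7],
    [17.7,-36.4,-7],
    [17.7,-36.4,-7],
    [17.7,-36.4,-7],
    [17.7,-36.4,-7],
    [17.7,-36.4,-7],
    [17.7,-36.4,-7],
    [17.7,-36.4,-7],
    [17.7,-36.4,-7],
    [17.7,-36.4,-7],
    [17.7,-36.4,-7],
    [0,0,0],
    [0,0,0],
  ],
  spin=[1.3,1.3,1.3,1.3,1.3,1.3,1.3,1.3,1.3,1.3,1.3,1.3,1.3,1.3,1.3,0,0],
  jaw=1,
)

```text
time: 1.8
tool_pos: [0.4565, -0.0575, 0.2991]
tool_rot: [3.141, -0.002, 3.107]
contact_force: [1.2, 1.0, 0.4]
opening: 0.0918
grip_force: 0.0
```

Lower to the grasp height (TCP z ≈ 0.224) and grip.

arm_command(
  xyz=[
    [0,0,-19],
    [0,0,-19],
    [0,0,-19],
    [0,0,-18],
    [0,0,0],
    [0,0,0],
  ],
  spin=[0,0,0,0,0,0],
)

```text
time: 2.4
tool_pos: [0.4565, -0.0561, 0.2252]
tool_rot: [3.141, -0.001, 3.11]
contact_force: [1.1, -0.6, -0.3]
opening: 0.0916
grip_force: 0.0
```

arm_command(
  xyz=[
    [0,0,0],
    [0,0,0],
    [0,0,0],
    [0,0,0],
    [0,0,0],
    [0,0,0],
    [0,0,0],
    [0,0,0],
    [0,0,0],
    [0,0,0],
  ],
  spin=[0,0,0,0,0,0,0,0,0,0],
  jaw=-1,
  squeeze=45,
)

```text
time: 3.4
tool_pos: [0.4568, -0.0572, 0.2247]
tool_rot: [-3.141, 0.0, 3.109]
contact_force: [0.6, -3.4, -1.5]
opening: 0.0335
grip_force: 44.9
```

arm_command(
  xyz=[
    [0,0,15],
    [0,0,25],
    [0,0,30],
    [3.3,29.5,0],
    [3.3,29.5,0],
    [3.3,29.5,0],
    [3.3,29.5,0],
    [3.3,29.5,0],
    [3.3,29.5,0],
    [3.3,29.5,0],
    [3.3,29.5,0],
    [3.3,29.5,0],
    [3.3,29.5,0],
    [0,0,0],
    [0,0,0],
    [0,0,0],
  ],
  spin=[0,0,0,-1.83,-1.83,-1.83,-1.83,-1.83,-1.83,-1.83,-1.83,-1.83,-1.83,0,0,0],
)

```text
time: 5.0
tool_pos: [0.4893, 0.2374, 0.2939]
tool_rot: [-3.14, -0.002, 2.79]
contact_force: [-0.1, -0.7, -6.6]
opening: 0.0338
grip_force: 45.0
```

```bash
cat > blk.py <<'E'
from h import *
s=observe();print(s["tool_pos"].round(4),s["tool_rot"].round(4),s["opening"])
for n in("top","side"):
    c=read_camera(n);P=cloud(c);np.savez(f"{n}b.npz",P=P,**{k:np.array(v) for k,v in c.items()})
    I=c["img"].astype(int);g=(I[...,1]>I[...,0]+25)&(I[...,1]>I[...,2]+10)&(P[...,0]<.6)&(P[...,0]>.35)&(P[...,1]>.1)&(P[...,2]>.0)&(P[...,2]<.3)
    q=P[g]; print(n,len(q),rect(q),np.percentile(q[:,2],[1,50,99]).round(4))
    z0=np.percentile(q[:,2],2); f=q[q[:,2]<z0+.03]; print(" foot",len(f),rect(f),np.median(f[:,2]))
E
python3 blk.py
```

```text
[0.4893 0.2374 0.2939] [-3.1400e+00 -1.8000e-03  2.7897e+00] 0.03383620461046403
top 107 (array([517.9, 214.8]), array([66.5, 23. ]), 61.0) [0.0837 0.0912 0.1352]
 foot 96 (array([523. , 221.4]), array([50.2, 22.7]), 57.7) 0.09051849349306917
side 206 (array([484.2, 227.2]), array([47.9, 94.7]), 69.9) [0.0705 0.0876 0.1397]
 foot 147 (array([484.2, 227.1]), array([47.7, 94.7]), 69.9) 0.0844066108054124
```

arm_command(
  xyz=[
    [0.5,0,-15],
    [0,0,-15],
    [0,0,-9],
    [0,0,-4],
    [0,0,-4],
    [0,0,0],
    [0,0,0],
  ],
  spin=[0,0,0,0,0,0,0],
)

```text
time: 5.8
tool_pos: [0.4904, 0.238, 0.2482]
tool_rot: [3.141, 0.001, 2.79]
contact_force: [-0.4, -0.9, -6.3]
opening: 0.0337
grip_force: 45.0
```

arm_command(
  xyz=[
    [0,0,-2],
    [0,0,-2],
    [0,0,-2],
    [0,0,-2],
    [0,0,0],
    [0,0,0],
  ],
  spin=[0,0,0,0,0,0],
)

```text
time: 6.4
tool_pos: [0.4902, 0.2379, 0.2397]
tool_rot: [3.142, -0.0, 2.79]
contact_force: [-0.2, -0.3, -7.5]
opening: 0.0335
grip_force: 45.0
```

arm_command(
  xyz=[
    [0,0,-1.5],
    [0,0,-1.5],
    [0,0,-1],
    [0,0,-1],
    [0,0,0],
    [0,0,0],
  ],
  spin=[0,0,0,0,0,0],
)

```text
time: 7.0
tool_pos: [0.4902, 0.238, 0.2348]
tool_rot: [3.141, 0.0, 2.79]
contact_force: [0.2, -0.1, -6.4]
opening: 0.0338
grip_force: 45.0
```

arm_command(
  xyz=[
    [0,0,-0.5],
    [0,0,-0.5],
    [0,0,0],
    [0,0,0],
  ],
  spin=[0,0,0,0],
)

```text
time: 7.4
tool_pos: [0.4902, 0.2379, 0.2347]
tool_rot: [3.141, 0.001, 2.79]
contact_force: [-4.0, -1.7, 5.9]
opening: 0.0337
grip_force: 45.0
```

On the floor at the expected height, so I'll let go.

arm_command(
  xyz=[
    [0,0,0],
    [0,0,0],
    [0,0,0],
    [0,0,0],
    [0,0,0],
    [0,0,0],
    [0,0,0],
    [0,0,0],
    [0,0,20],
    [0,0,40],
    [0,0,40],
    [0,0,0],
    [0,0,0],
  ],
  spin=[0,0,0,0,0,0,0,0,0,0,0,0,0],
  jaw=1,
)

```text
time: 8.7
tool_pos: [0.4901, 0.2379, 0.3344]
tool_rot: [3.14, 0.002, 2.79]
contact_force: [-0.5, 0.1, -0.2]
opening: 0.0918
grip_force: 0.0
```

arm_command(
  xyz=[
    [-35,-16,0],
    [-35,-16,0],
    [-35,-16,0],
    [0,-40,0],
    [0,-40,0],
    [0,-40,0],
    [0,-40,0],
    [0,-40,0],
    [0,-40,0],
    [0,-40,0],
    [0,-40,0],
    [0,-40,0],
    [0,-40,0],
    [0,-40,0],
    [0,-40,0],
    [21,-29.5,0],
    [21,-29.5,0],
    [21,-29.5,0],
    [21,-29.5,0],
    [22,-29.5,0],
  ],
  spin=[-6,-6,-6,-6,-6,-6,-6,-6,-6,-6,-6,-6,-6,-6,-6,-6,-6,-6,-6,-6],
)

```text
time: 10.7
tool_pos: [0.4916, -0.4386, 0.3313]
tool_rot: [-3.138, 0.0, 0.691]
contact_force: [-0.6, 0.0, -0.3]
opening: 0.0917
grip_force: 0.0
```

```bash
python3 - <<'E'
from h import *
s=observe();print(s["tool_pos"].round(4),s["tool_rot"].round(4),s["qpos"].round(2))
for n,(u0,v0,u1,v1) in {"top":(100,200,180,280),"side":(150,165,230,225)}.items():
    c=read_camera(n);P=cloud(c)
    I=c["img"].astype(int);g=(I[...,1]>I[...,0]+25)&(I[...,1]>I[...,2]+10)&(P[...,0]<.6)&(P[...,0]>.35)&(P[...,1]>.1)&(P[...,1]<.4)&(P[...,2]>.0)&(P[...,2]<.3)
    q=P[g]; print(n,len(q),rect(q),np.percentile(q[:,2],[1,50,99]).round(4))
    for lo,hi in((.02,.045),(.07,.11)): f=q[(q[:,2]>lo)&(q[:,2]<hi)]; print("  ",lo,len(f),rect(f),np.median(f[:,2]))
    px=np.argwhere(g)[:,::-1]; print("  foot at z.032",rect(ray(c,px[(P[g][:,2]<.05)],.032)), "z .08", rect(ray(c,px[P[g][:,2]>.07],.083)))
    cv2.imwrite(f"pics/{n}s.png",cv2.resize(c["img"][v0:v1,u0:u1,::-1],(400,400) if n=="top" else (400,300),interpolation=cv2.INTER_CUBIC))
a,b=cv2.imread("pics/tops.png"),cv2.imread("pics/sides.png")
cv2.imwrite("pics/s2.png",np.hstack([a,cv2.copyMakeBorder(b,0,100,0,0,0)]))
E
```

```text
[ 0.4916 -0.4386  0.3313] [-3.1378e+00  2.0000e-04  6.9070e-01] [-0.84  0.65  1.22 -0.    1.28  0.04]
top 506 (array([489.2, 241.1]), array([ 59.4, 101. ]), 69.3) [0.0165 0.0655 0.0903]
   0.02 220 (array([489.5, 240.6]), array([ 58.7, 100.2]), 69.3) 0.030549979224143264
   0.07 231 (array([488.9, 236.4]), array([34.2, 58.6]), 65.7) 0.08251143432369346
  foot at z.032 (array([489.5, 237.7]), array([57.1, 99.7]), 69.7) z .08 (array([490.4, 236.4]), array([36.1, 56.8]), 72.4)
side 201 (array([489.2, 236.8]), array([70.7, 94.5]), 68.7) [0.0118 0.0407 0.0845]
   0.02 92 (array([489.2, 236.8]), array([70.7, 94.5]), 68.7) 0.028813089464508168
   0.07 66 (array([490.7, 236.6]), array([42.3, 50.5]), 66.2) 0.07937243613671949
  foot at z.032 (array([479.2, 210. ]), array([106.4,  92.6]), 72.9) z .08 (array([480.2, 221.6]), array([68.8, 49.9]), 72.0)
```

View pics/s2.png

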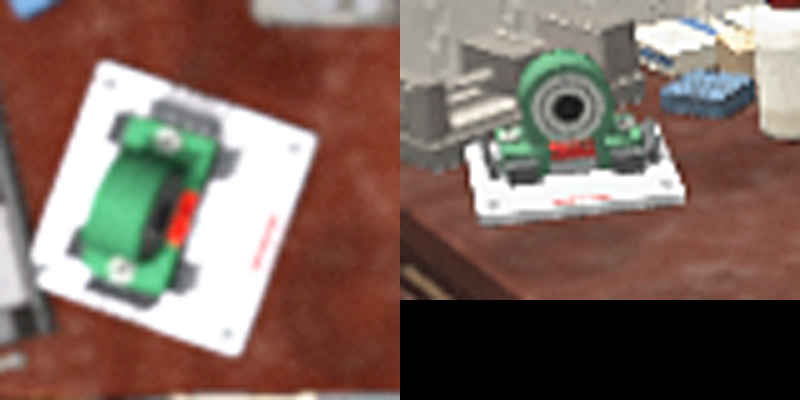

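The block sits flat between its lips, with its red stripe (185,215) towards the red mark (262,240). Now I'll take the wedge.

arm_command(
  xyz=[
    [0,1,-30],
    [0,0,-30],
    [0,0,-30],
    [0,0,-25],
    [0,0,-17],
    [0,0,0],
    [0,0,0],
  ],
  spin=[0,0,0,0,0,0,0],
)

```text
time: 11.5
tool_pos: [0.4909, -0.436, 0.2011]
tool_rot: [-3.14, 0.0, 0.696]
contact_force: [0.6, -0.2, -0.2]
opening: 0.0919
grip_force: 0.0
```

arm_command(
  xyz=[
    [0,0,0],
    [0,0,0],
    [0,0,0],
    [0,0,0],
    [0,0,0],
    [0,0,0],
    [0,0,0],
    [0,0,0],
    [0,0,0],
    [0,0,0],
    [0,0,0],
    [0,0,0],
  ],
  spin=[0,0,0,0,0,0,0,0,0,0,0,0],
  jaw=-1,
  squeeze=50,
)

```text
time: 12.7
tool_pos: [0.4912, -0.4366, 0.2017]
tool_rot: [3.141, 0.0, 0.695]
contact_force: [0.7, -1.1, -0.5]
opening: 0.0233
grip_force: 49.7
```

```bash
python3 - <<'E'
from h import *
P=np.vstack([np.load(f"{n}{k}.npz")["P"].reshape(-1,3) for n in("top","side") for k in "0b"])
P=P[(P[:,2]>.085)&(P[:,2]<.7)&(P[:,0]>.4)&(P[:,0]<.75)]
for lo in np.arange(-.04,.16,.02):
    for z0,z1 in((.085,.13),(.13,.2),(.2,.3),(.3,.6)):
        q=P[(P[:,1]>=lo)&(P[:,1]<lo+.02)&(P[:,2]>z0)&(P[:,2]<z1)]
        if len(q)>3: print(round(lo,2),z0,len(q),np.sort(q[:,0])[:4].round(3),end=" | ")
    print()
E
```

```text
-0.04 0.085 39 [0.594 0.604 0.604 0.605] | -0.04 0.13 69 [0.587 0.588 0.588 0.589] | -0.04 0.2 81 [0.559 0.56  0.56  0.56 ] | -0.04 0.3 2253 [0.558 0.558 0.559 0.559] | 
-0.02 0.085 100 [0.603 0.604 0.605 0.605] | -0.02 0.13 122 [0.583 0.585 0.586 0.586] | -0.02 0.2 48 [0.559 0.56  0.56  0.56 ] | -0.02 0.3 1678 [0.559 0.559 0.559 0.559] | 
0.0 0.13 11 [0.621 0.621 0.623 0.623] | 0.0 0.3 1268 [0.572 0.572 0.573 0.573] | 
0.02 0.13 10 [0.623 0.623 0.623 0.623] | 0.02 0.3 936 [0.572 0.572 0.572 0.573] | 
0.04 0.085 45 [0.618 0.619 0.62  0.62 ] | 0.04 0.13 4 [0.626 0.626 0.626 0.626] | 0.04 0.3 907 [0.572 0.573 0.573 0.573] | 
0.06 0.2 22 [0.695 0.695 0.695 0.695] | 0.06 0.3 630 [0.572 0.572 0.573 0.573] | 
0.08 0.13 19 [0.653 0.653 0.656 0.656] | 0.08 0.2 31 [0.69  0.691 0.691 0.691] | 0.08 0.3 476 [0.607 0.608 0.609 0.609] | 
0.1 0.13 24 [0.655 0.655 0.656 0.658] | 0.1 0.2 75 [0.685 0.685 0.686 0.687] | 0.1 0.3 342 [0.609 0.609 0.609 0.61 ] | 
0.12 0.2 42 [0.469 0.469 0.473 0.476] | 0.12 0.3 257 [0.613 0.616 0.616 0.616] | 
0.14 0.13 99 [0.438 0.438 0.441 0.445] | 0.14 0.2 318 [0.42  0.421 0.424 0.424] | 0.14 0.3 680 [0.4 0.4 0.4 0.4] |
```

The tester's nearest real surface in the lane's y range is at x ≥ 0.57, so the lane is clear. I'll lift the wedge and carry it round to a staging point.

arm_command(
  xyz=[
    [0,0,15],
    [0,0,25],
    [0,0,30],
    [0,0,30],
    [-26.5,36.5,0],
    [-26.5,36.5,0],
    [-26.5,36.5,0],
    [-26.5,36.5,0],
    [0,41.5,0],
    [0,41.5,0],
    [0,41.5,0],
    [0,41.5,0],
    [0,41.5,0],
    [0,41.5,0],
    [0,41.5,0],
    [16,28,0],
    [16,28,0],
    [16,28,0],
    [0,0,0],
    [0,0,0],
  ],
  spin=[0,0,0,0,2,2,2,2,2,2,2,2,2,2,2,3,3,2,0,0],
)

```text
time: 14.7
tool_pos: [0.433, 0.0844, 0.3022]
tool_rot: [-3.142, 0.0, 1.221]
contact_force: [0.6, -0.6, -2.3]
opening: 0.0233
grip_force: 49.7
```

```bash
python3 - <<'E'
from h import *
s=observe();t=s["tool_pos"];yaw=s["tool_rot"][2];print(t.round(4),yaw,s["opening"],s["grip_force"])
ex=np.array([np.cos(yaw),np.sin(yaw)]);ey=np.array([-ex[1],ex[0]])
zb=t[2]-.2015
print("plate frame of TCP", (t[:2]-[.490,.2378])@[.3445,.9388],(t[:2]-[.490,.2378])@[-.9388,.3445],"bottom",zb)
for n in("top","side"):
    c=read_camera(n);P=cloud(c);I=c["img"].astype(int)
    r=P[...,:2]-t[:2];L=r@ex;W=r@ey
    m=(abs(W)<.03)&(L>-.03)&(L<.15)&(P[...,2]>zb-.02)&(P[...,2]<zb+.04)
    w=m&(I.min(2)>130); q=P[w]; print(n,w.sum(),"L",np.percentile(L[w],[1,50,99]).round(4),"W",np.percentile(W[w],[2,50,98]).round(4))
    k=m&(I[...,0]>I[...,1]+40)&(I[...,0]>I[...,2]+40)&(I[...,0]>130); print(" line",k.sum(),L[k].mean().round(4) if k.any() else 0,P[k][:,2].mean()-zb if k.any() else 0)
    px=np.argwhere(k)[:,::-1]
    if k.any(): print("  rayline",((ray(c,px,zb+.015)[:,:2]-t[:2])@ex).round(4).tolist())
    u0,v0,u1,v1=(110,200,210,290) if n=="top" else (160,150,260,240)
    cv2.imwrite(f"pics/{n}g.png",cv2.resize(c["img"][v0:v1,u0:u1,::-1],(400,360),interpolation=cv2.INTER_CUBIC))
cv2.imwrite("pics/g2.png",np.hstack([cv2.imread("pics/topg.png"),cv2.imread("pics/sideg.png")]))
E
```

```text
[0.433  0.0844 0.3022] 1.2205798604283014 0.02332765042895127 49.722134470939636
plate frame of TCP -0.16362463791767826 0.000724028778444053 bottom 0.10065211686202957
top 138 L [0.0627 0.0995 0.1231] W [-0.013  -0.0046  0.0092]
 line 0 0 0
side 92 L [-0.019  -0.0137  0.0001] W [-0.0259  0.0016  0.0269]
 line 0 0 0
```

View pics/g2.png

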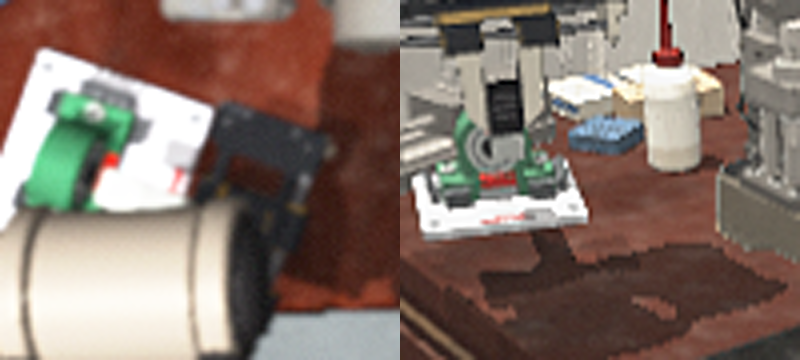

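The wedge is held level and in line, its tip short of the block. I'll lower to about 1.5 mm above the plate.

arm_command(
  xyz=[
    [0,0,-20],
    [0,0,-25],
    [0,0,-25],
    [0,0,-14],
    [0,0,-5],
    [0,0,0],
    [0,0,0],
  ],
  spin=[0,0,0,0,0,0,0],
)

```text
time: 15.5
tool_pos: [0.4335, 0.0836, 0.2135]
tool_rot: [3.14, -0.0, 1.218]
contact_force: [-0.1, -0.1, -2.1]
opening: 0.0238
grip_force: 49.7
```

arm_command(
  xyz=[
    [0,0,-1],
    [0,0,-0.5],
    [0,0,0],
    [0,0,0],
  ],
  spin=[0,0,0,0],
)

```text
time: 15.9
tool_pos: [0.4333, 0.084, 0.2115]
tool_rot: [3.141, -0.0, 1.219]
contact_force: [0.3, 0.4, -0.9]
opening: 0.0237
grip_force: 49.7
```

arm_command(
  xyz=[
    [1.7,4.7,0],
    [1.7,4.7,0],
    [1.7,4.7,0],
    [1.7,4.7,0],
    [1.7,4.7,0],
    [1.7,4.7,0],
    [1.7,4.7,0],
    [1.7,4.7,0],
    [1.7,4.7,0],
    [1.7,4.7,0],
    [0,0,0],
    [0,0,0],
  ],
  spin=[0,0,0,0,0,0,0,0,0,0,0,0],
)

```text
time: 17.1
tool_pos: [0.4505, 0.1313, 0.2114]
tool_rot: [3.141, -0.001, 1.219]
contact_force: [1.4, 2.0, 4.8]
opening: 0.0242
grip_force: 49.7
```

arm_command(
  xyz=[
    [0.7,1.9,0],
    [0.7,1.9,0],
    [0.7,1.9,0],
    [0.7,1.9,0],
    [0.7,1.9,0],
    [0.7,1.9,0],
    [0.7,1.9,0],
    [0.7,1.9,0],
    [0.7,1.9,0],
    [0.7,1.9,0],
    [0,0,0],
    [0,0,0],
  ],
  spin=[0,0,0,0,0,0,0,0,0,0,0,0],
)

```text
time: 18.3
tool_pos: [0.4569, 0.1492, 0.2116]
tool_rot: [-3.141, 0.002, 1.219]
contact_force: [-1.4, -5.5, 11.3]
opening: 0.0234
grip_force: 49.7
```

arm_command(
  xyz=[
    [0.6,1.6,0],
    [0.6,1.6,0],
    [0.6,1.6,0],
    [0.6,1.6,0],
    [0.6,1.6,0],
    [0.6,1.6,0],
    [0.6,1.6,0],
    [0.6,1.6,0],
    [0.6,1.6,0],
    [0.6,1.6,0],
    [0,0,0],
    [0,0,0],
    [0,0,0],
  ],
  spin=[0,0,0,0,0,0,0,0,0,0,0,0,0],
)

```text
time: 19.6
tool_pos: [0.4629, 0.1651, 0.2116]
tool_rot: [-3.141, 0.002, 1.219]
contact_force: [-3.5, -6.3, 12.2]
opening: 0.0237
grip_force: 49.7
```

```bash
python3 - <<'E'
from h import *
s=observe();t=s["tool_pos"];yaw=s["tool_rot"][2];e=np.array([.3445,.9388]);o=np.array([.490,.2378])
print(t.round(4),s["tool_rot"].round(4),s["contact_force"].round(1),"x",(t[:2]-o)@e,"y",(t[:2]-o)@[-e[1],e[0]],s["qvel"].round(3))
for n,(u0,v0,u1,v1) in {"top":(100,200,180,280),"side":(150,165,230,225)}.items():
    c=read_camera(n);P=cloud(c);I=c["img"].astype(int)
    g=(I[...,1]>I[...,0]+25)&(I[...,1]>I[...,2]+10)&(P[...,0]<.6)&(P[...,0]>.35)&(P[...,1]>.1)&(P[...,1]<.4)&(P[...,2]>.0)&(P[...,2]<.3)
    q=P[g];x=(q[:,:2]-o)@e;y=(q[:,:2]-o)@[-e[1],e[0]]; print(n,len(q),np.percentile(q[:,2],[1,50,99]).round(4))
    for lo,hi in((.02,.05),(.075,.11)):
        m=(q[:,2]>lo)&(q[:,2]<hi); print(" ",m.sum(),np.median(q[m,2]).round(4),"x",np.percentile(x[m],[2,98]).round(4),"y",np.percentile(y[m],[2,98]).round(4))
    cv2.imwrite(f"pics/{n}f.png",cv2.resize(c["img"][v0:v1,u0:u1,::-1],(400,400) if n=="top" else (400,300),interpolation=cv2.INTER_CUBIC))
cv2.imwrite("pics/f2.png",np.hstack([cv2.imread("pics/topf.png"),cv2.copyMakeBorder(cv2.imread("pics/sidef.png"),0,100,0,0,0)]))
E
```

```text
[0.4629 0.1651 0.2116] [-3.1410e+00  2.1000e-03  1.2192e+00] [-3.5 -6.3 12.2] x -0.07764297633801548 y 0.00042183569142469735 [ 0.002  0.     0.001  0.002 -0.003  0.001]
top 166 [0.0204 0.038  0.14  ]
  93 0.034 x [-0.023  0.033] y [-0.0479 -0.0293]
  47 0.0824 x [-0.009   0.0175] y [-0.0285 -0.0094]
side 67 [0.0232 0.0311 0.0918]
  51 0.0304 x [-0.026   0.0228] y [-0.0453  0.0471]
  16 0.0865 x [-0.0407  0.0111] y [-0.0154  0.007 ]
```

View pics/f2.png

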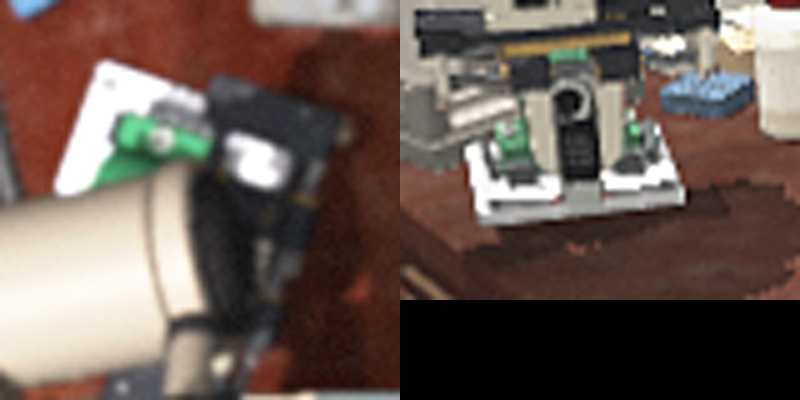

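The wedge is under the block, along the lane. The foot top reads about 3.5 mm higher in the top view. I'll push another 3 mm for margin and let it settle.

arm_command(
  xyz=[
    [0.5,1.4,0],
    [0.5,1.4,0],
    [0,0,0],
    [0,0,0],
    [0,0,0],
    [0,0,0],
    [0,0,0],
    [0,0,0],
  ],
  spin=[0,0,0,0,0,0,0,0],
)

```text
time: 20.5
tool_pos: [0.4638, 0.1678, 0.2116]
tool_rot: [-3.141, 0.002, 1.219]
contact_force: [-2.7, -6.5, 10.8]
opening: 0.0237
grip_force: 49.7
```

```bash
python3 - <<'E'
from h import *
o=np.array([.490,.2378])
for n,k in(("top","0"),("side","0"),):
    pass
s=observe();print(s["contact_force"].round(1),s["grip_force"],s["opening"],s["qvel"].round(3))
old=np.load("topb.npz")
Z=[]
for i in range(6):
    c=read_camera("top");P=cloud(c);I=c["img"].astype(int)
    g=(I[...,1]>I[...,0]+40)&(I[...,1]>I[...,2]+20)&(P[...,0]<.6)&(P[...,0]>.45)&(P[...,1]>.17)&(P[...,1]<.3)&(P[...,2]>.022)&(P[...,2]<.045)
    q=P[g]; A=np.c_[q[:,:2]-q[:,:2].mean(0),np.ones(len(q))]; Z.append(np.r_[np.median(q[:,2]),q[:,2].mean(),len(q)])
print(np.mean(Z,0))
E
```

```text
[-2.7 -6.5 10.8] 49.73008632659912 0.02370242536312501 [ 0.    -0.    -0.    -0.001  0.001  0.001]
[3.50385812e-02 3.46686917e-02 6.70000000e+01]
```

```bash
python3 -c "
from cell import *
print(hand_in())"
```

```text
the job is handed in; nothing more can be done
None
```

I handed the job in at about 21 s of the 67 s limit, but got no verdict back: the block was seated with its stripe towards the mark, then lifted about 4.5 mm by the wedge (estimated from the camera), which was still gripped at 50 N.

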